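# Oil the vice's screw at the bench oiler

### The job

Oil the screw of the small machine vice at the bench oiler: slide the vice along the bench (do not lift it) and swing the oiler's spout round, so that the outlet of the spout is over the middle of the bare length of screw between the vice's sliding jaw and its end block. Then press the pump cap fully down and let it come right back up, leaving vice and spout as they are. Pump no oil anywhere else, and leave everything else on the bench where it is.

Things in the scene. Friction and masses are not known exactly. Their poses are not given: they have to be found in the camera images.
- oiler: Bench oiler, bolted to the bench: upright aluminium canister, diameter 76 mm, on a round dark flange (diameter 100 mm, 5 mm high, four bolt heads to 10 mm height), with a black push-top pump on top and a bent steel spout. Origin on the canister's axis at bench height; z up. It cannot move; only its pump turns and goes down.
- spout_swivel (a joint): Swivel of pump cap and spout together about the canister's axis, rad, -2.4 to 2.4. At 0 the spout points along the oiler's own -x; grows anticlockwise seen from above (at +pi/2: own -y). Stays where left (friction 0.05 N m). The spout is a level steel tube, diameter 7 mm, its middle 150 mm above the bench, from the cap to 106 mm from the axis, where it bends down to the outlet.
- pump_cap (a joint): Travel of the pump cap, m: 0 up, 0.012 fully down on its stop. Sprung: 4 N to start, 10 N fully down, comes up by itself. The spout goes down with it.
- cap_top (a point): Middle of the pump cap's slightly domed top, on the canister's axis, 171 mm above the bench when up. The black cap is 37 mm in diameter, 31 mm high.
- spout_outlet (a point): Lower end of the spout (brass tip, diameter 10 mm), 120 mm from the canister's axis, 68 mm above the bench (56 mm while the cap is down).
- vice: Small black and bright machine vice, loose, 53 x 154 x 43 mm, about 0.85 kg; slides at 3 to 8 N. Origin: centre of its underside; z up, own y along its length: fixed jaw at +y, handle at -y (to -77 mm). Base slab 12 mm high, x = -27 to +25, y = -58 to +77 mm; jaws above it 50 mm wide, to 43 mm height: fixed y = 43 to 67, sliding y = -16 to +14 mm (locked). Centre of mass near y = +10 mm.
- vice_screw (a point): Middle of the bare length (28 mm) of the vice's screw, between sliding jaw and end block (vice y = -58 to -44 mm), on the screw's axis 27 mm above the bench: at x = -1, y = -30 mm of the vice.
- gable_box: Black steel parts box with a sloping lid, 172 x 228 x 170 mm, fixed at the near right of the bench. Origin: centre of its underside.
- wood_tray: Old wooden tray, 200 x 155 x 55 mm, fixed at the right of the bench. Origin: centre of its underside.
- washer_jar: Lidded white jar, diameter 60, height 78 mm, bystander. Origin: centre of its underside.
- thread_lock: Small pale bottle with pointed cap, diameter 49, height 143 mm, bystander. Origin: centre of its underside.
- grease_tin: Small round white tin with a lid, diameter 68, height 56 mm, bystander. Origin: centre of its underside.
- tape_measure: Tape measure, 32 x 77 x 68 mm, bystander. Origin: centre of its underside.
- spanner: Combination spanner lying flat, 175 mm long, 8 mm high, bystander.
- screwdriver: Screwdriver lying flat, 160 mm long, 31 mm high, bystander.
- blue_tape: Roll of tape lying flat, diameter 84, height 19 mm, bystander.

How it is judged:
By the outcome, as a careful person would: the job done as asked, in the order asked, and still so for the second after the job is handed in, with the robot touching nothing.
It also fails if it takes over 70 s, if anything falls off the work surface, if the arm or the gripper's body presses on something with over 40 N, if the wrist force passes 120 N, or if a joint passes its speed limit or range.

### The arm

A 6-joint arm with a two-finger parallel gripper is mounted at the origin on the work surface; the furniture and walls round the work are solid. World frame = base frame: x ahead of the robot, y to its left, z up, the work surface at z = 0. Lengths are in m, angles in rad, forces in N, time in s.
With the tool pointing down it reaches from about 0.375 to 0.975 m from the base axis. Payload 3.8 kg.
Tool frame: the origin (TCP) lies midway between the tips of the shut fingers; the grasp point (between the pads) lies 19 mm behind it; z points along the fingers, y is the line along which they close (so a half turn about z gives the same grasp; the last joint's range is limited). The gripper opens to 88 mm and grips with 3 to 60 N. Pads are 18 mm wide; open, the fingers measure 123 mm over their backs; the gripper's body (75 mm by 187 mm) begins 45 mm behind the grasp point.
Start: joints at [-1.343, 0.264, 1.604, -0, 1.274, -0.037], TCP at [0.177, -0.651, 0.239] pointing down, gripper open.
Joint ranges: [-2.63, 2.63], [-0.94, 2.18], [0.31, 2.57], [-1.31, 4.45], [0, 2.66], [-2.55, 2.55]. Speed limits (rad/s): [2.57, 2.57, 3.14, 3.14, 3.14, 3.14].

### API

Orientations are given as a rotation vector (axis times angle).
In Python, from cell import manip, inverse_kinematics, cams, order gives the robot as it stands. Calls block until the motion is done:
- manip.move_pose(position, orientation): joint-space move of the TCP to a pose.
- manip.move_linear(position, rate=0.15, rot=None): straight line of the TCP; rot=None keeps the orientation; rate is the mean speed in m/s.
- manip.set_joints(angles): joint-space move.
- manip.set_gripper(opening, force=None): finger opening in m; force is the grip in N (None keeps the last); returns when the fingers have stopped.
- manip.dwell(seconds).
- inverse_kinematics(position, orientation): joint angles nearest the present ones, or None.
- manip.state(): the state.
- cams.capture(name): name is "scene" or "top"; returns a dict with "image" (400x640x3 uint8, blue, green, red), "z_map" (400x640 float32, m along the optical axis (not along the pixel's ray), 0 where there is no reading), "intrinsics" (3x3 intrinsics, pixels), "k1" (the pictures are not rectified: a ray, as slopes to the right and down, at radius r is drawn at 1 + k1 r^2 times it, then the intrinsics apply), "position" and "orientation" of the camera in the world. Camera axes: x right, y down, z forward; pixel columns grow to the right and rows downward; lengths in m; the calibration is good to about 2 mm. A picture is of the moment at which its call begins.
A pose or a line that the arm cannot do raises manip.IKError and nothing moves.
- order.close_job(): hands the job in; it is judged then, once.
The state is a dict: "clock": time; "joint_pos": joint angles; "joint_velocities": joint speeds; "tau": joint torques, N m; "tool_pos": TCP position; "tcp_rot": TCP orientation; "contact_force": force on the tool from outside, world axes, zero at the start; "moment": the same for the moment, N m; "gripper_width": finger opening in m; "grasp_force": force on a finger pad.
Only numpy, scipy, OpenCV 4.12 (cv2) and the standard library are available. Lean on these libraries where they do the work, as an engineer would, in place of code of your own. Each camera call takes 0.05 s, during which the arm holds its last target. There are 200 camera calls.

## Working session

There is one attempt and no reset: what is moved stays moved. The work goes in short steps, each a Python script; the robot and the scene stay as the last script left them, time stands still between calls to the robot, and variables do not carry over. Pictures are saved under pics/ and viewed, at most 10 in all, crops included, and the job is handed in when it is done.

```bash
ls; mkdir -p pics; cat > h.py <<'E'
import numpy as np, cv2
from scipy.spatial.transform import Rotation as R
from cell import manip, inverse_kinematics, cams, order
def rotm(o):
    o=np.array(o,float)
    return o if o.shape==(3,3) else R.from_rotvec(o).as_matrix()
def cap(n):
    c=cams.capture(n); np.savez('%s.npz'%n,**c); return c
def load(n): return dict(np.load('%s.npz'%n))
def ray(c,u,v):
    K=np.array(c['intrinsics']);k=float(c['k1'])
    d=np.array([(u-K[0,2])/K[0,0],(v-K[1,2])/K[1,1]]);s=d.copy()
    for _ in range(30): s=d/(1+k*(s@s))
    return np.array([s[0],s[1],1.])
def at_z(c,u,v,z):
    w=rotm(c['orientation'])@ray(c,u,v);p=np.array(c['position']);return p+w*(z-p[2])/w[2]
def cloud(c):
    K=np.array(c['intrinsics']);k=float(c['k1']);Z=c['z_map'];v,u=np.mgrid[:Z.shape[0],:Z.shape[1]]
    d=np.stack([(u-K[0,2])/K[0,0],(v-K[1,2])/K[1,1]],-1);s=d.copy()
    for _ in range(30): s=d/(1+k*(s**2).sum(-1,keepdims=True))
    P=np.concatenate([s,np.ones(Z.shape+(1,))],-1)*Z[...,None]
    W=P@rotm(c['orientation']).T+np.array(c['position']);W[Z==0]=np.nan;return W
E
python3 - <<'E'
from h import *
for n in ('scene','top'):
    c=cap(n); cv2.imwrite('pics/%s0.png'%n,cv2.resize(c['image'],(800,500),interpolation=cv2.INTER_CUBIC)); print(n,c['position'],c['orientation'],c['intrinsics'],c['k1'])
s=manip.state();print(s['clock'],s['tool_pos'],s['tcp_rot'],s['contact_force'])
E
```

```text
pics
scene [-0.3214901   0.401524    0.91763359] [-1.35391911  2.16522068 -0.96798622] [[373.48090971   0.         324.59879087]
 [  0.         373.48090971 200.36852458]
 [  0.           0.           1.        ]] -0.07766793890325573
top [0.28511741 0.019415   1.02454503] [-2.12488243  2.12541504 -0.18122681] [[369.96629438   0.         309.91330488]
 [  0.         369.96629438 200.89353438]
 [  0.           0.           1.        ]] -0.057211390788405196
0.1 [ 0.1765092  -0.65085516  0.23753137] [-3.11212048e+00 -4.14454277e-01  2.91783711e-04] [-0.18314847 -0.02535388 -0.56976243]
```

View pics/scene0.png

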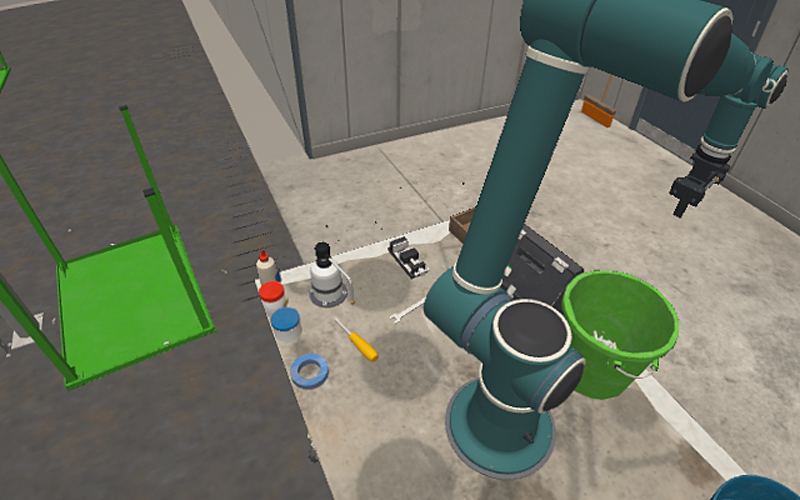

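View pics/top0.png

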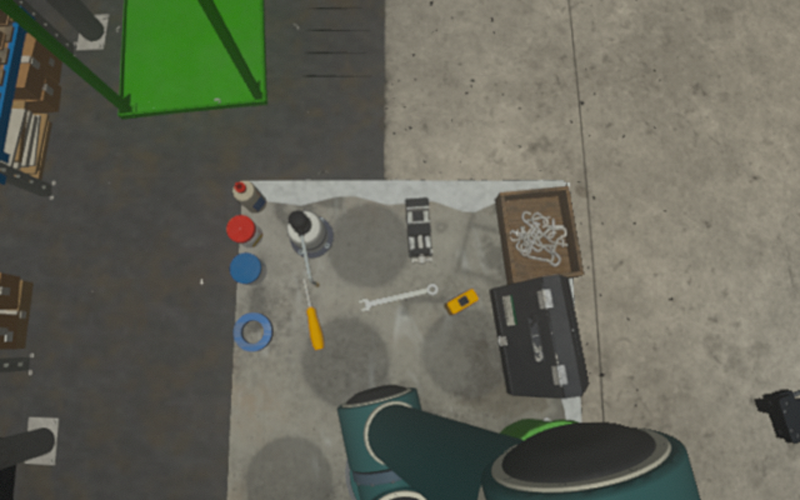

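The scene camera shows the oiler at (325,275) and the vice at (408,255). In the top view (800x500) the cap is at (300,222), the spout outlet near (317,283), the vice at (418,230), the spanner at (400,297) and the screwdriver at (315,320). I'll enlarge this.

```bash
python3 - <<'E'
from h import *
c=load('top'); x0,y0,s=220,140,5
im=cv2.resize(c['image'][y0:y0+115,x0:x0+155],None,fx=s,fy=s,interpolation=cv2.INTER_CUBIC)
cv2.imwrite('pics/crop1.png',im)
W=cloud(c)
for n,q in dict(vicetop=(334,165),capt=(240,177),flange=(258,195)).items(): print(n,W[q[1],q[0]])
m=(W[...,2]>.022)&(W[...,2]<.06)&(abs(W[...,1]+.11)<.12)&(W[...,0]>.45)&(W[...,0]<.85)
p=W[m];print(len(p),p.min(0),p.max(0))
v,u=np.where(m);print(u.min(),u.max(),v.min(),v.max())
m=(W[...,2]>.155)&(W[...,2]<.18)&(W[...,0]>.45)&(W[...,0]<.85)&(W[...,1]>0)
print(W[m].mean(0),W[m].min(0),W[m].max(0))
E
```

```text
vicetop [ 0.56219972 -0.0394899   0.0396152 ]
capt [0.49666124 0.19263044 0.16918199]
flange [0.48101124 0.17005353 0.02556383]
773 [ 0.45016465 -0.22999562  0.02202923] [ 0.5898832  -0.01232472  0.05907281]
324 406 154 206
[0.49923374 0.19658111 0.16762174] [0.45542342 0.18023054 0.15507808] [0.51965176 0.21575739 0.17426864]
```

View pics/crop1.png

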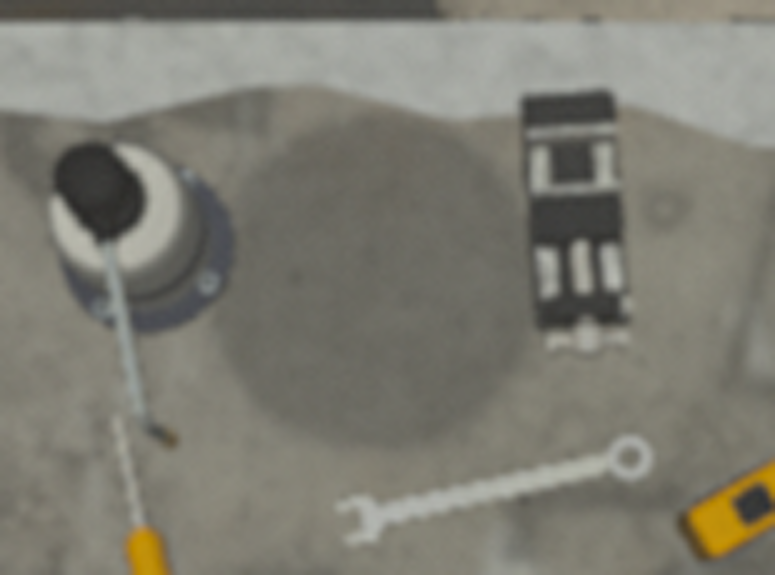

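The crop shows the oiler's flange centred near crop (144,242), the spout running from (105,240) to the bend at (140,415), and the brass tip at (170,437). The vice has its fixed jaw at the top (523–612, 95), and its front base corners are at about (537,328) and (628,320). I'll measure from the depth as well, and look at an enlarged vice.

```bash
cat >> h.py <<'E'
from scipy.optimize import least_squares
def axis(W):
    r=W.reshape(-1,3); g=np.array([.487,.185])
    r=r[(r[:,2]>.03)&(r[:,2]<.115)&(np.hypot(*(r[:,:2]-g).T)<.06)]
    f=least_squares(lambda q:np.hypot(r[:,0]-q[0],r[:,1]-q[1])-.038,g,loss='soft_l1',f_scale=.002)
    return f.x,len(r),np.median(abs(f.fun))
E
python3 - <<'E'
from h import *
for n in ('top','scene'):
    c=load(n);W=cloud(c);print(n,axis(W))
    r=W.reshape(-1,3);g=r[(abs(r[:,0]-.5)<.15)&(abs(r[:,1]+.0)<.2)];print('bench z',np.nanmedian(g[abs(g[:,2])<.01,2]))
    k=r[(r[:,2]>.164)&(r[:,2]<.18)&(np.hypot(r[:,0]-.495,r[:,1]-.19)<.04)];print('cap',k.mean(0),len(k))
    v=r[(r[:,2]>.036)&(r[:,2]<.05)&(abs(r[:,0]-.53)<.1)&(abs(r[:,1]+.045)<.05)];(a,b,t)=cv2.minAreaRect(v[:,:2].astype(np.float32));print('vice',len(v),a,b,t,v.min(0),v.max(0))
c=load('top')
def cr(x,y,z):return at_z(c,220+(x+.5)/5-.5,140+(y+.5)/5-.5,z)[:2]
print('flange c',cr(144,242,.005)); print('base',cr(537,328,.012),cr(628,320,.012))
print('tip',cr(172,438,.068),'jaw',cr(523,97,.043),cr(612,92,.043),'edge',cr(500,18,0))
print('spanner',cr(340,505,.004),'sd',cr(118,418,.01))
cv2.imwrite('pics/crop2.png',cv2.resize(c['image'][155:212,320:352],None,fx=10,fy=10,interpolation=cv2.INTER_CUBIC))
E
```

```text
top (array([0.50679023, 0.20268313]), 478, np.float64(0.0038470298260458273))
bench z -0.002305237066004162
cap [0.50236749 0.19788182 0.16978919] 171
vice 422 (0.5122252702713013, -0.04119285196065903) (0.13996101915836334, 0.04848117753863335) 2.9840915203094482 [ 0.44255728 -0.06583733  0.03615278] [ 0.58227053 -0.01452837  0.04871553]
scene (array([0.50566644, 0.19868608]), 548, np.float64(0.0020986994670979565))
bench z -0.002931143096775446
cap [0.49957788 0.20094596 0.16892849] 82
vice 210 (0.5113325715065002, -0.044427335262298584) (0.14349640905857086, 0.05129949003458023) 4.466113567352295 [ 0.43930601 -0.0659163   0.03603069] [ 0.58187864 -0.01393444  0.04720389]
flange c [0.50523523 0.20089575]
base [ 0.45462145 -0.02040746] [ 0.45907844 -0.0709764 ]
tip [0.38737824 0.17197686] jaw [ 0.57837506 -0.01251375] [ 0.58118855 -0.06156113] edge [ 0.63881298 -0.00091455]
spanner [0.35722806 0.08845142] sd [0.40465336 0.21150611]
```

View pics/crop2.png

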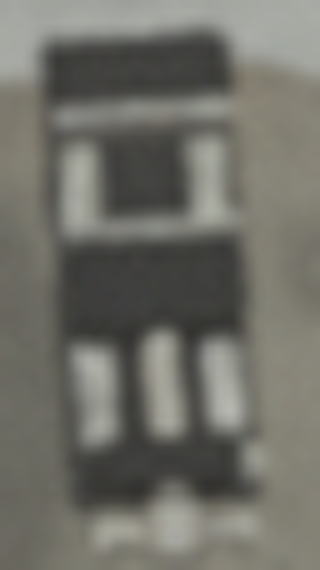

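Crop 2 confirms the vice: jaw edge at the top, screw from about (158,335) to (165,438), base front edge near y=500. I get the axis at ≈(0.505,0.200), the vice yawed about 4.4°, and the screw at ≈(0.484,-0.0435). Next I grip the fixed jaw and slide.

```bash
cat >> h.py <<'E'
def down(ang):  # tool down, finger line (tool y) along world angle ang
    y=np.array([np.cos(ang),np.sin(ang),0]);z=np.array([0,0,-1.]);x=np.cross(y,z)
    return R.from_matrix(np.c_[x,y,z]).as_rotvec()
def best(p,ang):
    o=[(abs(q[5]),a) for a in (ang,ang+np.pi) for q in [inverse_kinematics(p,down(a))] if q is not None]
    return down(min(o)[1])
def st(*k):
    s=manip.state();print(round(s['clock'],2),np.round(s['tool_pos'],4),'F',np.round(s['contact_force'],1),'w',round(s['gripper_width'],4),'g',np.round(s['grasp_force'],1))
E
python3 - <<'E'
from h import *
yaw=.077; ang=yaw-np.pi/2
p=np.array([.569,-.038,.25]); o=best(p,ang); st()
manip.move_pose(p,o); st()
manip.move_linear([p[0],p[1],.06],rate=.2); manip.move_linear([p[0],p[1],.0175],rate=.08); st()
c=cap('top'); cv2.imwrite('pics/a.png',cv2.resize(c['image'][120:250,200:380],None,fx=4,fy=4,interpolation=cv2.INTER_CUBIC))
manip.set_gripper(.03,force=40); st()
print(np.array(manip.state()['joint_pos']).round(2))
E
```

```text
0.1 [ 0.1765 -0.6509  0.2375] F [-0.2 -0.  -0.6] w 0.088 g 0.0
2.67 [ 0.569  -0.0388  0.25  ] F [-0.2 -0.8 -0.1] w 0.0884 g 0.0
4.46 [ 0.5688 -0.038   0.0171] F [-0.1  0.3 -0.2] w 0.088 g 0.0
5.17 [ 0.5693 -0.0383  0.0177] F [ 0.4 -1.8 -0.1] w 0.0496 g 40.0
[-0.11  0.3   2.01 -0.    0.83  1.38]
```

```bash
python3 - <<'E'
from h import *
d=np.array([.0335,.1242])
p=np.array([.569,-.038])
manip.move_linear([p[0]+d[0]/2,p[1]+d[1]/2,.0175],rate=.07); st()
manip.move_linear([p[0]+d[0],p[1]+d[1],.0175],rate=.07); st()
manip.set_gripper(.07); st()
manip.move_linear([p[0]+d[0]+.01,p[1]+d[1]-.005,.25],rate=.25); st()
manip.move_pose([.5,-.25,.25],best([.5,-.25,.25],-1.57)); st()
for n in ('top','scene'): cap(n)
c=load('top')
cv2.imwrite('pics/b.png',cv2.resize(c['image'][140:220,225:345],None,fx=6,fy=6,interpolation=cv2.INTER_CUBIC))
E
```

```text
6.23 [0.5853 0.0231 0.0177] F [-1.5 -4.9  3.1] w 0.0496 g 40.0
7.3 [0.6019 0.085  0.0177] F [-2.5 -5.9  4.2] w 0.0496 g 40.0
7.78 [0.6024 0.0864 0.0174] F [0.1 0.  0.5] w 0.0698 g 0.0
8.87 [0.6114 0.0811 0.2481] F [-0.8  0.2 -1. ] w 0.0699 g 0.0
10.18 [ 0.5004 -0.2493  0.2497] F [-0.7  0.4 -0.7] w 0.0699 g 0.0
```

View pics/b.png

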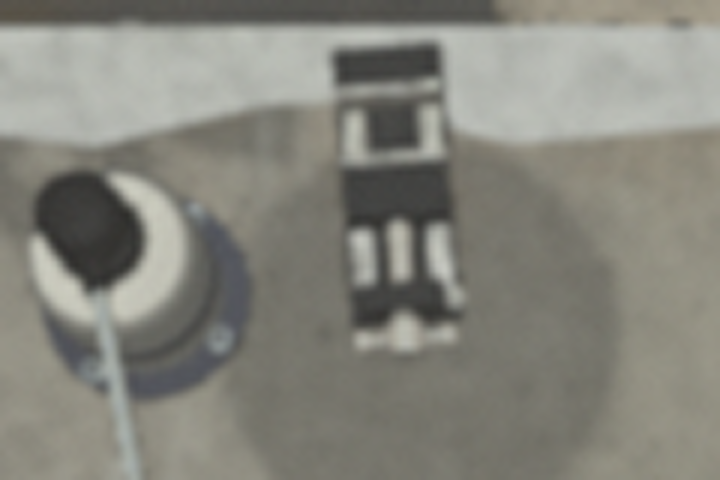

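The picture shows the vice beside the oiler, still straight: jaw rear corners (335,50) and (438,43), base front corners (352,323) and (460,317), screw (401,220)–(400,283). The flange spans x 43–250 and its bottom is at y=400.

```bash
python3 - <<'E'
from h import *
c=load('top')
def cr(x,y,z):return at_z(c,225+(x+.5)/6-.5,140+(y+.5)/6-.5,z)[:2]
B=[cr(352,323,.012),cr(460,317,.012)];J=[cr(335,50,.043),cr(438,43,.043)]
print('B',B,'J',J)
jm=np.mean(J,0);bm=np.mean(B,0);d=jm-bm;print('len',np.hypot(*d),'yaw',np.arctan2(d[1],d[0])-.008)
e=d/np.hypot(*d);print('screw fromB',bm+.028*e,'fromJ',jm-.097*e)
print('screw line',cr(401,225,.031),cr(400,280,.031))
print('flange',cr(146.5,291,.005),'L',cr(43,310,.005),'R',cr(250,285,.005),'bot',cr(150,400,.005))
for n in ('top','scene'):
    c2=load(n);W=cloud(c2);print(n,axis(W))
    r=W.reshape(-1,3)
    v=r[(r[:,2]>.034)&(r[:,2]<.05)&(abs(r[:,0]-.55)<.1)&(abs(r[:,1]-.085)<.05)];print('vice',len(v),cv2.minAreaRect(v[:,:2].astype(np.float32)))
c=load('scene')
cv2.imwrite('pics/s.png',cv2.resize(c['image'][180:255,235:340],None,fx=7,fy=7,interpolation=cv2.INTER_CUBIC))
E
```

```text
B [array([0.48808956, 0.10148781]), array([0.49087761, 0.0512068 ])] J [array([0.61055043, 0.10861774]), array([0.61378783, 0.06101871])]
len 0.12297763870716438 yaw 0.06093638131749144
screw fromB [0.51741708 0.078276  ] fromJ [0.51539952 0.07813669]
screw line [0.53026606 0.07798411] [0.50434933 0.07819556]
flange [0.50499128 0.19918548] L [0.49594011 0.24787807] R [0.50779243 0.15036881] bot [0.45297536 0.19599688]
top (array([0.50680181, 0.20266566]), 477, np.float64(0.0038724386502645702))
vice 452 ((0.5433412790298462, 0.08246485888957977), (0.14475315809249878, 0.04852787405252457), 3.690145492553711)
scene (array([0.50567034, 0.19870296]), 548, np.float64(0.0020529999940237867))
vice 246 ((0.5432518720626831, 0.0795091986656189), (0.14719834923744202, 0.05053921788930893), 5.841714859008789)
```

View pics/s.png

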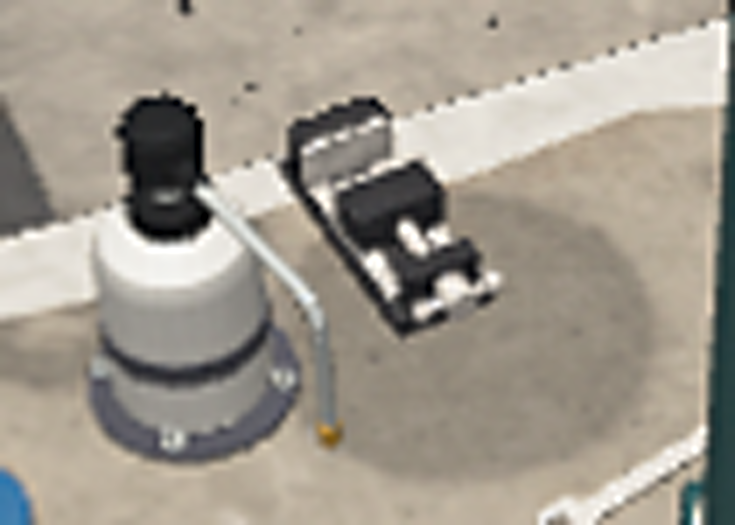

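The scene crop shows the spout tip at (330,433) and the vice clear of the oiler. The screw is about 121 mm from the axis, as planned. Next I cage the spout tube, swing it round and check.

```bash
python3 - <<'E'
from h import *
A=np.array([.505,.2005]); S=np.array([.517,.0803]); rad=.075; z=.132
a0=np.radians(193.3); a1=np.arctan2(*(S-A)[::-1])+2*np.pi
P=lambda a,zz=z: np.r_[A+rad*np.array([np.cos(a),np.sin(a)]),zz]
for off in (np.pi/2,-np.pi/2):
    qs=[inverse_kinematics(P(a),down(a+off)) for a in np.linspace(a0,a1,4)]
    print(np.degrees(a1),[None if q is None else np.round([q[0],q[5]],2) for q in qs])
E
```

```text
275.7011539646834 [array([0.35, 1.69]), array([0.27, 1.13]), array([0.22, 0.6 ]), array([0.19, 0.09])]
275.7011539646834 [array([ 0.35, -1.45]), array([ 0.27, -2.01]), array([ 0.22, -2.54]), None]
```

```bash
python3 - <<'E'
from h import *
A=np.array([.505,.2005]); S=np.array([.517,.0803]); rad=.075; z=.132
a0=np.radians(193.3); a1=np.arctan2(*(S-A)[::-1])+2*np.pi
P=lambda a,zz=z: np.r_[A+rad*np.array([np.cos(a),np.sin(a)]),zz]
O=lambda a: down(a+np.pi/2)
manip.set_gripper(.036,force=3)
manip.move_pose(P(a0,.27),O(a0)); st()
manip.move_linear(P(a0),rate=.15); st()
manip.set_gripper(.012); st()
for a in np.linspace(a0,a1,9)[1:]:
    manip.move_linear(P(a),rate=.05,rot=O(a))
st()
manip.set_gripper(.002,force=3); manip.dwell(.3); st()
manip.set_gripper(.03); st()
manip.move_linear(P(a1,.27),rate=.2); st()
manip.move_pose([.5,-.2,.27],best([.5,-.2,.27],-1.57)); st()
for n in ('top','scene'): cap(n)
t=load('top')['image'][140:220,225:345];s=load('scene')['image'][180:255,235:340]
cv2.imwrite('pics/c.png',np.vstack([cv2.resize(t,(480,320),interpolation=cv2.INTER_CUBIC),cv2.resize(s,(480,280),interpolation=cv2.INTER_CUBIC)]))
cv2.imwrite('pics/t.png',cv2.resize(t[15:65,45:105],None,fx=12,fy=12,interpolation=cv2.INTER_CUBIC))
cv2.imwrite('pics/s2.png',cv2.resize(s[10:60,25:85],None,fx=12,fy=12,interpolation=cv2.INTER_CUBIC))
E
```

```text
12.56 [0.4324 0.1827 0.27  ] F [ 0.7 -0.2 -0.3] w 0.0359 g 0.0
13.62 [0.4328 0.1834 0.1329] F [-0.9 -0.1  0.1] w 0.0361 g 0.0
14.16 [0.432  0.1833 0.1321] F [-0.2 -0.4  0.4] w 0.0119 g 0.0
17.49 [0.5121 0.1259 0.1319] F [0.3 0.3 0.4] w 0.0121 g 0.0
18.04 [0.5123 0.1259 0.1319] F [-0.8 -0.3 -0.2] w 0.0065 g 3.0
18.57 [0.5125 0.1259 0.1321] F [-0.1 -0.4 -0.4] w 0.0301 g 0.0
19.41 [0.5117 0.1257 0.2688] F [-0.4  0.4 -1.3] w 0.0305 g 0.0
20.64 [ 0.4999 -0.1993  0.2692] F [-0.7 -0.2 -0.1] w 0.0299 g 0.0
```

View pics/t.png

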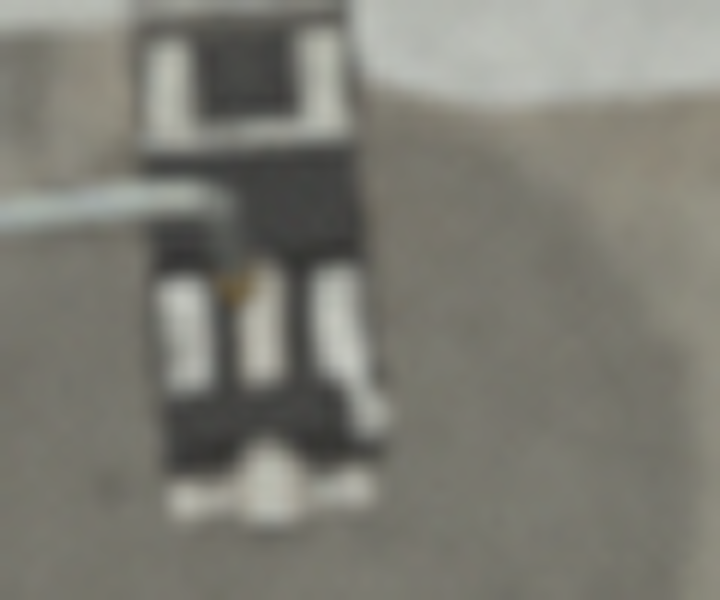

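View pics/s2.png

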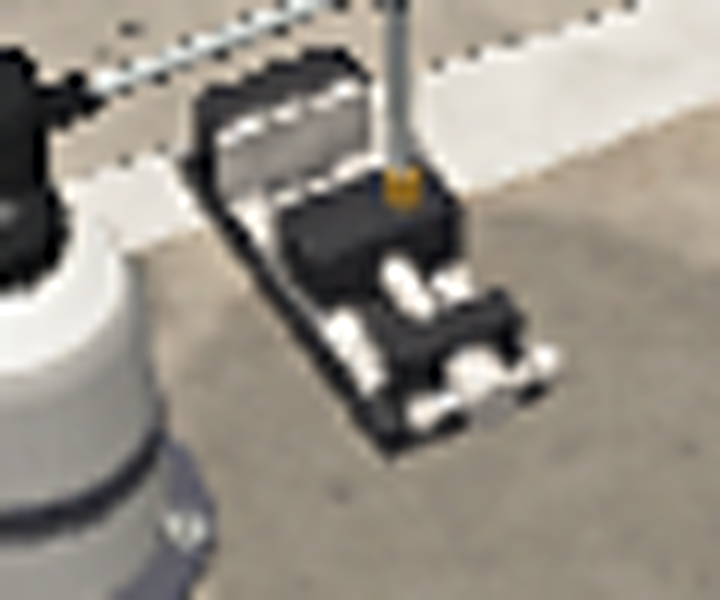

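t.png shows the brass outlet at about (234,292), just left of the screw, which runs from (258,270) to (264,385). In s2.png the outlet's lower end is at (402,204) and the visible screw runs from (392,262) to (425,310).

```bash
python3 - <<'E'
from h import *
t=load('top');s=load('scene')
T=lambda x,y,z:at_z(t,270+(x+.5)/12-.5,155+(y+.5)/12-.5,z)[:2]
Sc=lambda x,y,z:at_z(s,260+(x+.5)/12-.5,190+(y+.5)/12-.5,z)[:2]
print('tip',T(234,292,.068),Sc(402,204,.068))
print('base corners T',T(163,468,.012),T(383,455,.012))
print('screw T',T(258,270,.029),T(264,385,.029),'S',Sc(392,262,.029),Sc(425,310,.029))
# expected pixels in the crops of model points
def proj(c,p,o):
    q=rotm(c['orientation']).T@(np.array(p)-c['position']);d=q[:2]/q[2];d=d*(1+float(c['k1'])*(d@d));K=c['intrinsics']
    return (np.array([K[0,0]*d[0]+K[0,2],K[1,1]*d[1]+K[1,2]])-o+.5)*12-.5
def vp(scr,yaw,x,y,z):
    ey=np.array([np.cos(yaw),np.sin(yaw)]);ex=np.array([ey[1],-ey[0]]);return np.r_[scr+(y+.030)*ey+(x+.001)*ex,z]
scr=np.array([.517,.0808])
for n,c,o in(('T',t,[270,155]),('S',s,[260,190])):
    print(n,'screwmid',proj(c,vp(scr,.077,-.001,-.03,.027),o).round(),'baseL',proj(c,vp(scr,.077,-.027,-.058,.012),o).round(),'baseR',proj(c,vp(scr,.077,.025,-.058,.012),o).round(),'sjaw top front',proj(c,vp(scr,.077,-.025,-.016,.043),o).round(),proj(c,vp(scr,.077,.025,-.016,.043),o).round(),'sjaw back',proj(c,vp(scr,.077,-.025,.014,.043),o).round(),proj(c,vp(scr,.077,.025,.014,.043),o).round())
E
```

```text
tip [0.51625213 0.08207185] [0.51695441 0.08091064]
base corners T [0.48773397 0.10183261] [0.49075822 0.05062428]
screw T [0.53088003 0.07914192] [0.50373226 0.07749978] S [0.53462552 0.07807278] [0.51288687 0.07720383]
T screwmid [251. 331.] baseL [151. 471.] baseR [374. 454.] sjaw top front [137. 263.] [356. 246.] sjaw back [129. 136.] [347. 119.]
S screwmid [408. 310.] baseL [373. 443.] baseR [538. 376.] sjaw top front [306. 268.] [465. 207.] sjaw back [259. 204.] [416. 144.]
```

Both cameras put the screw about 3 mm short of the outlet in y (screw at about 0.078, outlet at about 0.0815), while x agrees. I'll nudge the vice by the same grip.

```bash
python3 - <<'E'
from h import *
yaw=.077;o=best([.6025,.0862,.25],yaw-np.pi/2)
manip.set_gripper(.07,force=40)
manip.move_pose([.6025,.0862,.25],o); manip.move_linear([.6025,.0862,.0175],rate=.15); st()
manip.set_gripper(.03,force=40); st()
manip.move_linear([.6025,.0894,.0175],rate=.02); manip.dwell(.4); st()
manip.set_gripper(.066); st()
manip.move_linear([.6035,.0894,.25],rate=.2); 
manip.move_pose([.5,-.2,.27],best([.5,-.2,.27],-1.57)); st()
for n in ('top','scene'): cap(n)
t=load('top')['image'][155:205,270:330];s=load('scene')['image'][190:240,260:310]
f=lambda i,k:cv2.resize(i,None,fx=k,fy=k,interpolation=cv2.INTER_CUBIC)
cv2.imwrite('pics/d.png',np.hstack([f(t,7),f(s,7)]))
E
```

```text
25.47 [0.6035 0.0863 0.0186] F [-0.1  0.6  0.4] w 0.0701 g 0.0
25.9 [0.6031 0.0858 0.0181] F [-0.  -2.3  3.6] w 0.0497 g 40.0
26.61 [0.603  0.0879 0.0181] F [ 0.3 -6.9  4.2] w 0.0499 g 40.0
27.04 [0.6022 0.0897 0.0173] F [ 0.6  0.  -0.4] w 0.0658 g 0.0
30.64 [ 0.5001 -0.1998  0.2698] F [ 0.2 -1.  -0.2] w 0.0661 g 0.0
```

View pics/d.png

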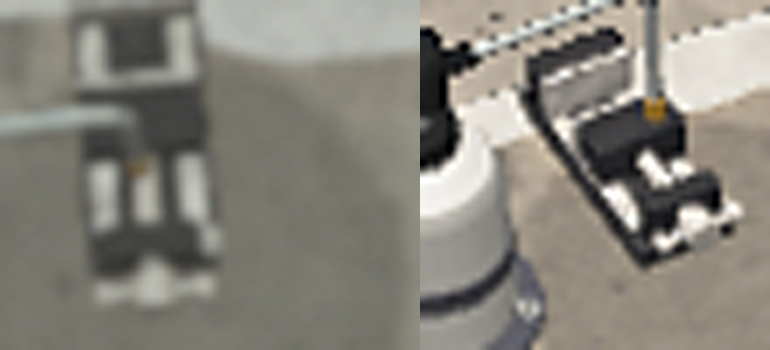

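Left (top view): tip at (138,168), screw from (145,160) to (149,220). Right (scene view): tip at (655,112), screw around (655,165). I'll measure the vice's shift against the earlier crops.

```bash
python3 - <<'E'
from h import *
for n,f,x0,y0,box in(('top','t',270,155,(140,330,400,530)),('scene','s2',260,190,(300,290,570,460))):
    c=load(n);new=cv2.resize(c['image'][y0:y0+50,x0:x0+60],None,fx=12,fy=12,interpolation=cv2.INTER_CUBIC);old=cv2.imread('pics/%s.png'%f)
    a,b,e,d=box;r=cv2.matchTemplate(new,old[b:d,a:e],cv2.TM_CCOEFF_NORMED);_,m,_,l=cv2.minMaxLoc(r)
    dx,dy=l[0]-a,l[1]-b
    P=lambda x,y,z:at_z(c,x0+(x+.5)/12-.5,y0+(y+.5)/12-.5,z)[:2]
    X,Y=((262,330) if n=='top' else (408,286))
    print(n,m,dx,dy,'vice shift m',P(X+dx,Y+dy,.027)-P(X,Y,.027))
    cv2.imwrite('pics/%s_n.png'%f,new)
E
```

```text
top 0.9895480871200562 -8 0 vice shift m [2.99115773e-06 1.84574560e-03]
scene 0.9748883843421936 -6 2 vice shift m [-1.91484918e-05  1.84656827e-03]
```

View pics/t_n.png

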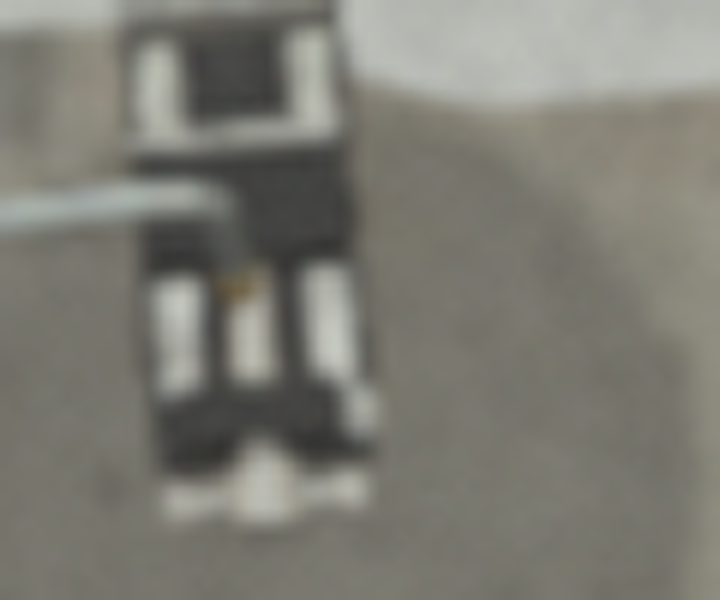

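The vice moved 1.85 mm, so about 1.6 mm remains. One more small nudge, allowing for the arm's compliance, checked numerically.

```bash
python3 - <<'E'
from h import *
o=best([.6025,.0879,.25],.077-np.pi/2)
manip.set_gripper(.07,force=40)
manip.move_pose([.6025,.0879,.25],o); manip.move_linear([.6025,.0879,.0175],rate=.2)
manip.set_gripper(.03,force=40); st()
manip.move_linear([.6025,.0908,.0175],rate=.02); manip.dwell(.4); st()
manip.set_gripper(.066); st()
manip.move_linear([.6035,.0905,.25],rate=.25)
manip.move_pose([.5,-.2,.27],best([.5,-.2,.27],-1.57)); st()
for n,f,x0,y0,box in(('top','t',270,155,(140,330,400,530)),('scene','s2',260,190,(300,290,570,460))):
    c=cap(n);new=cv2.resize(c['image'][y0:y0+50,x0:x0+60],None,fx=12,fy=12,interpolation=cv2.INTER_CUBIC);old=cv2.imread('pics/%s.png'%f)
    P=lambda x,y,z:at_z(c,x0+(x+.5)/12-.5,y0+(y+.5)/12-.5,z)[:2]
    a,b,e,d=box;r=cv2.matchTemplate(new,old[b:d,a:e],cv2.TM_CCOEFF_NORMED);_,m,_,l=cv2.minMaxLoc(r)
    dx,dy=l[0]-a,l[1]-b;X,Y=((262,330) if n=='top' else (408,286))
    print(n,m,dx,dy,'vice shift',P(X+dx,Y+dy,.027)-P(X,Y,.027))
    h=cv2.cvtColor(new,cv2.COLOR_BGR2HSV);k=(h[...,0]>8)&(h[...,0]<28)&(h[...,1]>(90 if n=='top' else 150))
    h0=cv2.cvtColor(old,cv2.COLOR_BGR2HSV);k0=(h0[...,0]>8)&(h0[...,0]<28)&(h0[...,1]>(90 if n=='top' else 150))
    for q in (k0,k):
        v,u=np.where(q);print(' brass',len(u),u.mean() if len(u) else 0,v.mean() if len(v) else 0)
E
```

```text
35.06 [0.6032 0.0879 0.0185] F [-0.6  0.1  3.9] w 0.0495 g 40.0
35.75 [0.6033 0.0891 0.0185] F [-1.2 -7.1  7.3] w 0.0497 g 40.0
36.18 [0.6022 0.091  0.0172] F [-0.1  0.2 -0.2] w 0.0661 g 0.0
39.55 [ 0.5    -0.1998  0.2697] F [-0.2 -0.6  0.2] w 0.0663 g 0.0
top 0.9939721822738647 -11 0 vice shift [4.11802296e-06 2.53792859e-03]
 brass 105 233.97142857142856 291.8857142857143
 brass 0 0 0
scene 0.9762499928474426 -9 3 vice shift [-2.87172677e-05  2.76919244e-03]
 brass 927 403.1477885652643 189.06256742179073
 brass 948 403.5253164556962 189.18248945147678
```

```bash
python3 - <<'E'
from h import *
A=[.505,.2008]
manip.set_gripper(0,force=20)
manip.move_pose([*A,.25],best([*A,.25],-1.57)); manip.move_linear([*A,.178],rate=.15); st()
manip.move_linear([*A,.163],rate=.05); st()
for z in np.arange(.160,.146,-.001):
    manip.move_linear([*A,z],rate=.03); f=abs(manip.state()['contact_force'][2])
    if f>20: break
print('z',z); manip.dwell(.4); st()
manip.move_linear([*A,.175],rate=.05); manip.dwell(.3); st()
manip.move_linear([*A,.26],rate=.2); manip.move_pose([.5,-.2,.27],best([.5,-.2,.27],-1.57)); st()
for n,f,x0,y0,box in(('top','t_n',270,155,(140,330,400,530)),('scene','s2_n',260,190,(300,290,570,460))):
    c=cap(n);new=cv2.resize(c['image'][y0:y0+50,x0:x0+60],None,fx=12,fy=12,interpolation=cv2.INTER_CUBIC);old=cv2.imread('pics/%s.png'%f)
    a,b,e,d=box;r=cv2.matchTemplate(new,old[b:d,a:e],cv2.TM_CCOEFF_NORMED);_,m,_,l=cv2.minMaxLoc(r)
    h=cv2.cvtColor(new,cv2.COLOR_BGR2HSV);v,u=np.where((h[...,0]>8)&(h[...,0]<28)&(h[...,1]>150))
    W=cloud(c).reshape(-1,3);k=W[(W[:,2]>.164)&(W[:,2]<.18)&(np.hypot(W[:,0]-.495,W[:,1]-.19)<.04)]
    print(n,l[0]-a,l[1]-b,len(u) and (u.mean(),v.mean()),'cap',k.mean(0),len(k))
E
```

```text
43.35 [0.5054 0.2007 0.1784] F [ 0.4 -0.1  0.2] w 0.0004 g 0.0
43.8 [0.507  0.2014 0.1648] F [1.1 0.7 6.6] w 0.0002 g 3.3
z 0.154
45.95 [0.5075 0.2016 0.1589] F [-3.7 -1.5 19.7] w 0.0003 g 10.1
46.82 [0.5046 0.2007 0.1744] F [ 0.8 -0.3  0.4] w 0.0006 g 0.0
49.43 [ 0.4999 -0.1996  0.2695] F [-0.2  0.1  0. ] w 0.0006 g 0.0
top -3 0 0 cap [0.50273545 0.19760186 0.16955297] 172
scene -2 0 (np.float64(403.48785638859556), np.float64(189.0971488912355)) cap [0.49992378 0.20047039 0.16900729] 79
```

The cap reached its stop (20 N at z 0.159) and is back up. The spout and vice haven't moved, so I'm handing it in.

```bash
python3 -c "
from h import *
print(order.close_job())"
```

```text
the job is handed in; nothing more can be done
None
```

Job handed in at about 50 s on the robot clock: I slid the vice under the swung spout, with the outlet within about 1 mm of the screw's middle by the cameras, then pressed the pump cap once to its stop and it came fully back up.

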